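# Hang the weighing hanger in the density kit and zero the balance

### The job

Set up the balance for immersion weighing: pick the steel hanger off the bench by its ball, ease your grip in the air until it has swung plumb, and take firm hold of it again. Lower it gently, pan first, into the beaker until its cross pin lies in the notches of both prongs, and only then let go, so that it hangs plumb and free of the beaker. Then press the wide oblong tare key fully down and let it come up; leave the round key, the beaker and the things lying about as they are.

Things in the scene. Friction and masses are not known exactly. Their poses are not given: they have to be found in the camera images.
- hanger: Steel weighing hanger, about 100 g: straight 4.4 mm stem, a ball at its top end, a cross pin, a small heavy oblong pan at its foot. Origin: middle of the cross pin, on the stem; z runs up the stem to the ball, y along the pin. It starts lying flat, resting on ball and pan, stem (z) and pin (y) level, stem 9 mm above the bench. Half a turn about z makes no difference.
- grip_ball (a point): Centre of the hanger's polished 18 mm ball, 34 mm from the pin along +z. Pinched by it, fingers closing along the pin (y), the hanger can turn about the line between the pads: gripped with 40 N it stays level, with 20 to 10 N it sags and stops leaning, with 5 to 3 N it comes to about 0.1 rad of plumb. Eased in steps it slips 1 to 2 mm, all at once 4 mm or more. A small jog brings it nearer plumb.
- hanger_pan (a point): Middle of the underside of the hanger's pan, 85 mm from the pin along -z; axes as the hanger's. The pan is 26 mm along y, 18 mm along x, 14 mm high, and holds most of the weight (centre of mass about 70 mm from the ball).
- pin_end_a (a point): Centre of the bead on one end of the cross pin, at y = +31 mm of the hanger; its twin is at y = -31 mm. Beads 8.4 mm, pin 5 mm thick.
- notch_line (a point): Where the middle of the cross pin lies when hung: between the gantry's two prongs, 177 mm above the bench. x level to the balance's back, y level across the prongs (along the seated pin), z up. Prongs at y = +-21 mm, 6 mm wide, 36 mm clear between, open in front, ending 26 mm ahead; posts 64 mm behind. V notch in each, 18 mm wide, 9 mm deep. Tops 6 mm above this point, nothing higher.
- beaker: Light open plastic beaker, 56 mm wide, 62 mm high, about 47 mm clear inside, loose on the bridge of the balance below notch_line (within 3 mm). Origin: middle of its underside, 64 mm above the bench; z up. Rim 126 mm above the bench; the pan of a seated hanger hangs 34 mm below the rim, 26 mm above the beaker's floor.
- tare_key (a joint): Travel of the tare key: 0 up, 0.005 m fully down; springs back; 4 N hold it fully down.
- tare_key_top (a point): Middle of the top of the tare key, the wide grey oblong key (36 mm along y, 22 mm along x) at the right end of the black front strip, seen from the robot; 55 mm above the bench when up; moves straight down. 106 mm in front of notch_line and 58 mm to its right (toward -y); axes as notch_line.
- power_key (a joint): Travel of the round 16 mm key at the left end of the same strip: 0 up, 0.005 m down. Not to be pressed.
- digital_caliper: Bystander: steel caliper with a black head, 225 mm long, lying on the bench to the right of the balance. Origin at the middle of its underside.
- alumina_tube_short: Bystander: cream ceramic tube, 160 mm long, 17 mm thick, lying on the bench. Origin at the middle of its underside.
- crucible_small: Bystander: small cream crucible, 38 mm wide, 34 mm high, standing on the bench. Origin at the middle of its underside.
- boat_1: Bystander: narrow white ceramic boat, 99 mm long, lying on the bench. Origin at the middle of its underside.

How it is judged (in metres and radians):
On the way, in this order (a step that is already met when the one before it is completed fails the run):
1. the hanger is held firmly in the fingers, clear of the bench and plumb (angle between hanger's own z axis and vertical below 0.14 rad and height (world z) of grip_ball above 0.14 m and contact force between the fingers and hanger above 14 N), for 0.2 s.
2. the hanger hangs by its cross pin in both notches, let go (distance between hanger and notch_line below 0.004 m and angle between hanger's own z axis and vertical below 0.12 rad and angle between the y axis of hanger and the y axis of notch_line, either way round below 0.15 rad and contact force between the fingers and hanger below 0.05 N), for 0.3 s.
3. the tare key is pressed fully down (value of joint tare_key above 0.0043 m), for 0.05 s.
At the end, for the whole second after the job is handed in: the hanger hangs at rest with its cross pin in both notches (within 4 mm, along the notch line), plumb within 0.06 rad and not touching the beaker, which still stands on the bridge below it; the tare key is up again (distance between hanger and notch_line below 0.004 m and angle between hanger's own z axis and vertical below 0.06 rad and angle between the y axis of hanger and the y axis of notch_line, either way round below 0.15 rad and linear speed of hanger below 0.02 m/s and contact force between hanger and beaker below 0.05 N and horizontal distance between beaker and notch_line below 0.012 m and angle between beaker's own z axis and vertical below 0.05 rad and value of joint tare_key below 0.001 m).
It fails at once if the hanger is let fall into the notches instead of lowered (distance between hanger and notch_line below 0.06 m and contact force between the fingers and hanger below 0.01 N and linear speed of hanger above 0.3 m/s).
It fails at once if the beaker is shoved more than 12 mm or tipped (distance of beaker from where it was at the start of the episode above 0.012 m or angle between beaker's own z axis and vertical above 0.2 rad).
It fails at once if the round key is pressed (value of joint power_key above 0.002 m).
It fails at once if a thing lying about is shifted more than 25 mm (distance of any of digital_caliper, alumina_tube_short, crucible_small, boat_1 from where it was at the start of the episode above 0.025 m).
It also fails if it takes over 64 s, if anything falls off the work surface, if the arm or the gripper's body presses on something with over 40 N, if the wrist force passes 120 N, or if a joint passes its speed limit or range.

### The arm

A 6-joint arm with a two-finger parallel gripper is mounted at the origin on a cart in front of the work surface, level with it; the furniture and walls round the work are solid. World frame = base frame: x ahead of the robot, y to its left, z up, the work surface at z = 0. Lengths are in mm, angles in degrees, forces in N, time in s.
With the tool pointing down it reaches from about 325 to 850 mm from the base axis. Payload 4.4 kg.
Tool frame: the origin (TCP) lies midway between the tips of the shut fingers; the grasp point (between the pads) lies 19 mm behind it; z points along the fingers, y is the line along which they close (so a half turn about z gives the same grasp; the last joint's range is limited). The gripper opens to 94 mm and grips with 3 to 60 N. Pads are 16 mm wide; open, the fingers measure 119 mm over their backs; the gripper's body (75 mm by 177 mm) begins 78 mm behind the grasp point.
Start: joints at [-83.394, 11.837, 88.321, -0, 79.842, -8.623], TCP at [151.029, -554.813, 205.447] pointing down, gripper open.
Joint ranges: [-156.59, 156.59], [-49.26, 127.26], [12.9, 141.05], [-63.56, 243.56], [4.71, 150.69], [-161.64, 161.64]. Speed limits (degrees/s): [159.86, 159.86, 180, 180, 180, 180].

### API

Orientations are given as [roll, pitch, yaw] about the fixed x, y, z axes, in that order (R = Rz(yaw) Ry(pitch) Rx(roll)).
In Python, from bench import r gives the robot as it stands.
- The arm moves only by the tool apply_moves, never from a script. Its argument "series" is one flat list of numbers, 5 for each row, row after row: the shift along the tool's x, y, z in m, then the turn about the tool's z in rad, then the finger opening in m, from 0 to 0.094. A call has exactly 10 rows; each row is the pose to reach, as a shift and turn from the pose commanded when the call began, along the tool's axes at that moment; what a row does not reach only later rows make up. A row lasts 1/8 s, in which the tool goes at most 62.5 mm and 10.7 degrees, less where a joint would pass 70% of its speed; a pose out of reach is approached as far as the arm can. A call with a gripper value outside its range is refused whole. The fingers move at their own pace and stop on an object; "force" is the grip in N (left out, the last holds). Time passes only in rows, so rows that repeat a pose let the fingers close, or fill a call up. It gives the time, the measured TCP pose, the force, the opening and the grip force at its end, in the units of the state.
- r.get_state(): the state, without advancing time (a new reading comes with each control period).
- r.get_image(name): name is "side" or "top"; returns the picture (400x640x3 uint8, red, green, blue); there is no depth.
- r.camera_info(name): a dict with "vfov" (degrees; the focal length in pixels is half the picture's height over the tangent of half this angle, whatever the lens; pixels are square), "cx", "cy" (the principal point, pixels), "k1" (the pictures are not rectified: a ray, as slopes to the right and down, at radius r is drawn at 1 + k1 r^2 times it, then the intrinsics apply), "view" (4x4, takes a point from world to camera coordinates). Camera axes: x right, y down, z forward; pixel columns grow to the right and rows downward; lengths in mm; the calibration is good to about 2 mm. A picture is of the moment at which its call begins. camera_info takes no time and is no camera call.
- r.job_done(): hands the job in; it is judged then, once.
Trained networks look in the newest picture that a camera, given by its name, has taken for a name from the list of things; names that differ only in an ending like _2 or _b are one class to them, and where a whole thing is asked for, a point or a joint stands for the part that bears it (a point fixed in the world has none). Each returns a list of dicts, best first, with "score" (0 to 1); they miss things now and then, are a little off and sometimes report something else, mostly with a low value. They report only what shows in the picture. A call takes as long as a camera call.
- r.look_for(camera, label): "box" ([left, top, right, bottom] in pixels, round what is visible of it).
- r.silhouettes(camera, label): "region" (400x640 bool, what is visible of it) and "box" ([left, top, right, bottom] in pixels, round what is visible of it).
- r.pinpoint(camera, label): "position" ([column, row] in pixels: a listed point, or the origin of a listed thing).
The state is a dict: "time_s": time; "qpos": joint angles; "qvel": joint speeds; "tau": joint torques, N m; "ee_pos": TCP position; "tcp_rot": TCP orientation; "contact_force": force on the tool from outside, world axes, zero at the start; "torque": the same for the moment, N m; "width": opening from 0.0 (shut) to 1.0 (fully open); "finger_force": force on a finger pad.
Only numpy, scipy, OpenCV 4.12 (cv2) and the standard library are available. Lean on these libraries where they do the work, as an engineer would, in place of code of your own. Each camera call takes 0.05 s, during which the arm holds its last target. There are 200 camera calls.

## Working session

There is one attempt and no reset: what is moved stays moved. The work goes in short steps, Python scripts to look and compute and a tool call to move; the robot and the scene stay as the last step left them, time stands still between calls to the robot, and variables do not carry over. Pictures are saved under pics/ and viewed, at most 10 in all, crops included, and the job is handed in when it is done.

Besides the shell and the picture viewer there is one more tool, called after ">>>" by a JSON object that holds its "method" and its "body". apply_moves: Moves the arm, as the interface text tells. Its arguments: {"type":"object","properties":{"series":{"type":"array","items":{"type":"number"}},"force":{"type":"number"}},"required":["series"]}

```bash
ls; mkdir -p pics; cat > h.py <<'E'
import numpy as np, cv2
from scipy.optimize import least_squares
from bench import r
def cam(n):
    c=r.camera_info(n); f=200/np.tan(np.radians(c["vfov"])/2)
    return c,f,np.array(c["view"])
def proj(n,P):
    c,f,V=cam(n); p=V[:3,:3]@np.array(P,float)+V[:3,3]; s=p[:2]/p[2]; s=s*(1+c["k1"]*(s@s))
    return np.array([c["cx"],c["cy"]])+f*s
def ray(n,uv):
    c,f,V=cam(n); d=(np.array(uv,float)-[c["cx"],c["cy"]])/f; s=d.copy()
    for _ in range(20): s=d/(1+c["k1"]*(s@s))
    R=V[:3,:3]; o=-R.T@V[:3,3]; return o,R.T@np.array([s[0],s[1],1])
def atz(n,uv,z):
    o,d=ray(n,uv); return o+d*(z-o[2])/d[2]
def tri(obs):
    A=np.zeros((3,3));b=np.zeros(3);L=[]
    for n,uv in obs:
        o,d=ray(n,uv); d/=np.linalg.norm(d); M=np.eye(3)-np.outer(d,d); A+=M;b+=M@o;L.append((M,o))
    x=np.linalg.solve(A,b); return x,[round(float(np.linalg.norm(M@(x-o))),1) for M,o in L]
def save(n,f): 
    im=r.get_image(n); cv2.imwrite('pics/'+f,im[:,:,::-1]); return im
E
python3 - <<'E'
from h import *
np.set_printoptions(precision=1,suppress=True)
for n in("side","top"): save(n,n+"1.png"); print(n,r.camera_info(n))
P={}
for l in "hanger grip_ball hanger_pan pin_end_a notch_line beaker tare_key_top digital_caliper alumina_tube_short crucible_small boat_1".split():
    for n in("side","top"):
        q=r.pinpoint(n,l); P[n,l]=q
        print(l,n,[(np.round(a["position"],1).tolist(),round(a["score"],2)) for a in q[:3]])
    if P["side",l] and P["top",l]: print("   tri",*tri([(n,P[n,l][0]["position"]) for n in("side","top")]))
print(r.get_state())
E
```

```text
pics
side {'vfov': 44.36766826971649, 'cx': 322.72165166108744, 'cy': 205.69468554101792, 'k1': -0.07505537707516244, 'view': array([[  -0.9,   -0.4,    0. ,  443.5],
       [  -0.3,    0.8,   -0.5,  276.2],
       [   0.2,   -0.5,   -0.9, 1577.4],
       [   0. ,    0. ,    0. ,    1. ]])}
top {'vfov': 53.15970796553458, 'cx': 318.45210056852136, 'cy': 206.51966462073113, 'k1': 0.003690017452273801, 'view': array([[  -0. ,   -1. ,   -0. ,  -38.9],
       [  -1. ,    0. ,   -0.1,  514.1],
       [   0.1,    0. ,   -1. , 1212.1],
       [   0. ,    0. ,    0. ,    1. ]])}
hanger side [([254.2, 297.4], 0.29)]
hanger top [([249.1, 217.3], 0.68)]
   tri [565.3 214.4 -80.5] [69.2, 69.2]
grip_ball side [([294.1, 295.5], 0.68), ([307.2, 263.0], 0.51)]
grip_ball top [([240.2, 215.7], 0.54), ([349.0, 177.6], 0.52)]
   tri [493.1 204.9  10.4] [1.0, 1.0]
hanger_pan side [([308.7, 263.4], 0.42)]
hanger_pan top [([275.6, 218.5], 0.64)]
   tri [484.2  90.   23.9] [4.5, 4.5]
pin_end_a side [([307.0, 290.4], 0.54)]
pin_end_a top [([249.7, 226.2], 0.46), ([274.8, 215.5], 0.4)]
   tri [460.  174.2  10
[... 640 characters left out ...]
ll side [([307.7, 338.8], 0.43)]
crucible_small top [([208.4, 245.3], 0.61)]
   tri [403.4 312.6 -15.5] [2.7, 2.7]
boat_1 side [([298.7, 288.8], 0.72), ([253.8, 296.2], 0.61), ([330.3, 133.0], 0.51)]
boat_1 top [([227.8, 180.5], 0.57), ([238.9, 215.2], 0.27)]
   tri [522.3 215.6 139.2] [55.9, 55.9]
{'time_s': 1.2, 'qpos': array([-83.4,  11.8,  88.3,  -0. ,  79.8,  -8.6]), 'qvel': array([ 0.1, -0. , -0.1,  0. ,  0.1,  0. ]), 'tau': array([ -0. , -37.1, -28.2,   0.1,   0. ,  -0. ]), 'ee_pos': array([ 151. , -554.8,  205.4]), 'tcp_rot': array([-180. ,    0. ,   15.2]), 'contact_force': array([ 0.6, -0.1,  0.3]), 'torque': array([ 0., -0., -0.]), 'finger_force': 0.0, 'width': 1.0032277650135335}
```

```bash
python3 - <<'E'
import cv2,numpy as np
t=cv2.imread('pics/top1.png')[120:300,180:480];s=cv2.imread('pics/side1.png')[110:360,200:400]
cv2.imwrite('pics/c1.png',cv2.resize(t,None,fx=2.66,fy=2.66,interpolation=cv2.INTER_CUBIC))
cv2.imwrite('pics/c2.png',cv2.resize(s,None,fx=2.4,fy=2.4,interpolation=cv2.INTER_CUBIC))
E
```

```text
(no output)
```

View pics/c1.png

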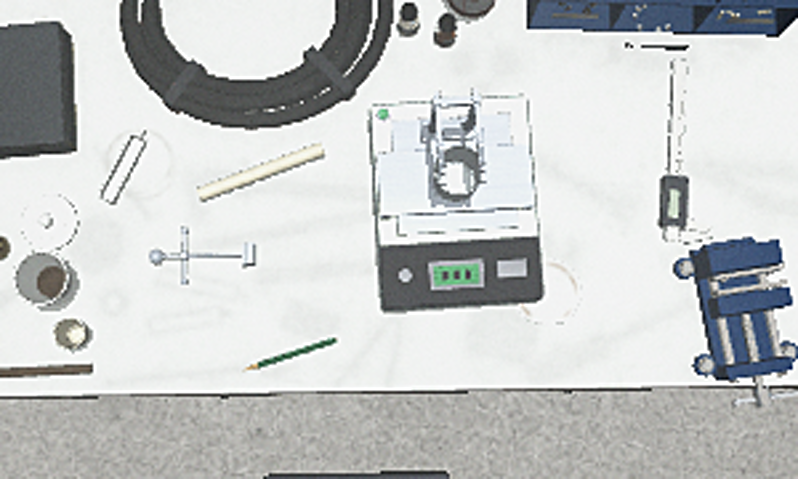

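View pics/c2.png

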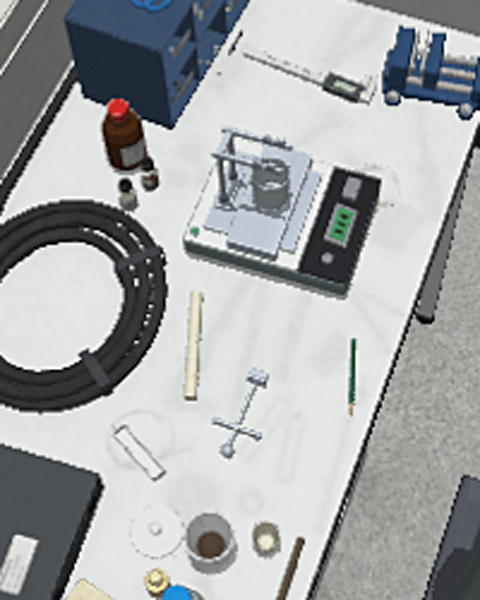

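The top picture shows the ball at about (238.6,216), pan (274,215.5), and pin beads (249,206) and (249,226). So stem z points to +y and the pin lies along x. The balance shows the gantry around (351,175) and the tare key at (372.5,221). The side picture agrees (ball (294.6,297), pan (307,267)).

```bash
python3 - <<'E'
from h import *
np.set_printoptions(precision=1,suppress=True)
s=lambda x,y:("side",(200+x/2.4-.3,110+y/2.4-.3)); t=lambda x,y:("top",(180+x/2.66-.3,120+y/2.66-.3))
pts={"ball":(t(156,256),s(227,450)),"pan":(t(250,254),s(258,378)),"bead+x":(t(184,229),s(212,422)),"bead-x":(t(184,283),s(259,437)),
"tare":(t(512,268),s(351,188)),"power":(t(405,275),s(327,258)),"lcd":(t(457,274),s(341,224))}
for k,v in pts.items(): print(k,*tri(v))
for n in("side","top"):
    for l in("hanger","beaker","tare_key"):
        for q in r.silhouettes(n,l)[:1]:
            m=q["region"]; y,x=np.nonzero(m); print(n,l,round(q["score"],2),np.round(q["box"],1),x.mean(),y.mean(),m.sum())
print("grip tri",tri([("side",(294.1,295.5)),("top",(240.2,215.7))]))
o=cv2.imread('pics/top1.png')[150:245,315:395]; a=cv2.resize(o,None,fx=6,fy=6,interpolation=cv2.INTER_CUBIC)
o=cv2.imread('pics/side1.png')[155:240,275:325]; b=cv2.resize(o,None,fx=6,fy=6,interpolation=cv2.INTER_CUBIC)
c=np.zeros((570,790,3),np.uint8); c[:570,:480]=a; c[:510,485:785]=b; cv2.imwrite('pics/c3.png',c)
E
```

```text
ball [491.3 210.4  11.7] [0.1, 0.1]
pan [492.   97.7   7. ] [0.5, 0.5]
bead+x [525.5 178.5   4.8] [0.8, 0.8]
bead-x [458.8 177.1   7.5] [0.1, 0.1]
tare [ 465.6 -211.    53.3] [0.3, 0.3]
power [458.9 -87.7  54.4] [0.0, 0.0]
lcd [ 459.2 -147.6   54. ] [0.1, 0.1]
side beaker 0.65 [303.5 171.7 317.8 193.1] 312.5357142857143 186.9234693877551 196
side tare_key 0.61 [342.1 183.  351.6 192.2] 346.1547619047619 188.07142857142858 84
top hanger 0.43 [233.9 204.3 277.6 220.2] 256.79411764705884 215.5392156862745 102
top beaker 0.74 [345.9 176.  359.7 193.8] 352.35820895522386 184.51492537313433 268
top tare_key 0.64 [318.8 155.7 384.8 237. ] 350.76971894832275 196.536491387126 4412
grip tri (array([493.1, 204.9,  10.4]), [1.0, 1.0])
```

View pics/c3.png

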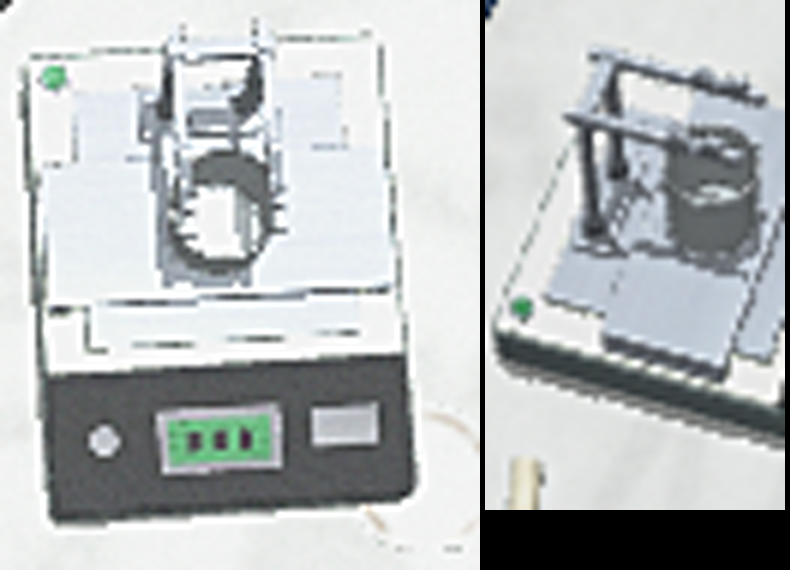

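>>> {"method": "apply_moves", "body": {"series": [0.041,-0.036,0,-0.1,0.07,0.081,-0.071,0,-0.2,0.07,0.122,-0.107,0,-0.3,0.07,0.163,-0.142,0,-0.4,0.07,0.203,-0.178,0,-0.5,0.07,0.244,-0.213,0,-0.6,0.07,0.285,-0.249,0,-0.7,0.07,0.325,-0.284,0,-0.8,0.07,0.366,-0.32,0,-0.9,0.07,0.366,-0.32,0,-0.9,0.07], "force": 40}}

```text
time_s: 2.75
ee_pos: [421.4, -147.0, 205.6]
tcp_rot: [180.0, -0.0, 67.2]
contact_force: [-0.4, -0.5, -0.3]
width: 0.747
finger_force: 0.0
```

>>> {"method": "apply_moves", "body": {"series": [0.05,-0.01,0.01,-0.05,0.07,0.1,-0.02,0.02,-0.1,0.07,0.15,-0.03,0.04,-0.15,0.07,0.2,-0.04,0.06,-0.2,0.07,0.25,-0.05,0.08,-0.27,0.07,0.3,-0.06,0.095,-0.34,0.07,0.34,-0.068,0.105,-0.407,0.07,0.355,-0.072,0.105,-0.407,0.07,0.355,-0.072,0.105,-0.407,0.07,0.355,-0.072,0.105,-0.407,0.07]}}

```text
time_s: 4.0
ee_pos: [494.2, 203.3, 100.9]
tcp_rot: [180.0, 0.0, 90.0]
contact_force: [-0.6, -1.1, 0.5]
width: 0.746
finger_force: 0.0
```

```bash
python3 - <<'E'
from h import *
np.set_printoptions(precision=1,suppress=True)
s=r.get_state(); print(s["time_s"],s["ee_pos"],s["tcp_rot"],s["width"])
st=save("top","t2.png"); sd=save("side","s2.png")
for n,l in(("top","grip_ball"),("side","grip_ball"),("side","hanger_pan"),("side","pin_end_a")):
    print(n,l,[(np.round(a["position"],1),round(a["score"],2)) for a in r.pinpoint(n,l)[:2]])
p=s["ee_pos"]; print([proj(n,p) for n in("top","side")],[proj(n,[492,208,9]) for n in("top","side")])
a=cv2.resize(sd[210:320,245:345,::-1],None,fx=5,fy=5,interpolation=cv2.INTER_CUBIC); 
b=cv2.resize(st[170:250,190:290,::-1],None,fx=3,fy=3,interpolation=cv2.INTER_CUBIC)
c=np.zeros((550,800,3),np.uint8); c[:550,:500]=a; c[:240,500:800]=b; cv2.imwrite('pics/c4.png',c)
E
```

```text
4.0 [494.2 203.3 100.9] [180.   0.  90.] 0.746357360815744
top grip_ball [(array([240.2, 216.6]), 0.47)]
side grip_ball [(array([294.3, 295.3]), 0.63)]
side hanger_pan []
side pin_end_a [(array([306.6, 289.1]), 0.52)]
[array([234.1, 211.2]), array([292.9, 284.4])] [array([239.3, 215.8]), array([294.4, 296.7])]
```

View pics/c4.png

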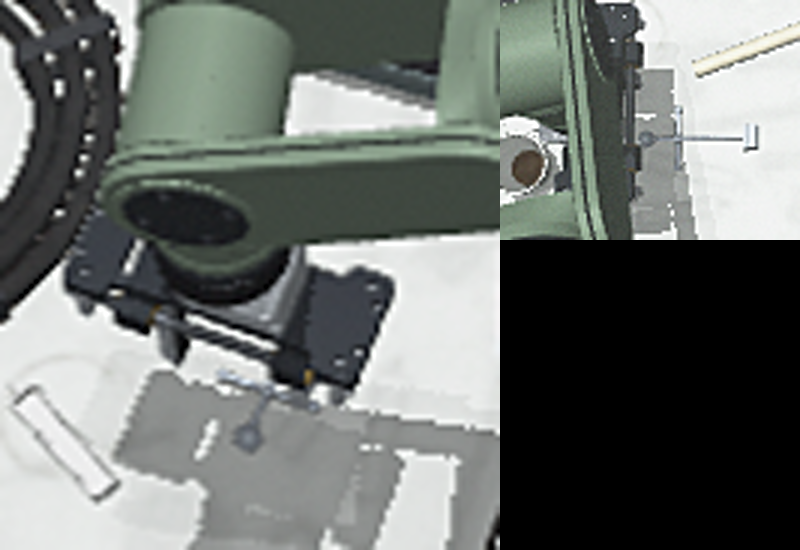

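The side crop shows the hand over the hanger with the ball at about (294.4,297.4). Top shows the ball at (239.3,215.7), which confirms a ball position of (492,208).

>>> {"method": "apply_moves", "body": {"series": [0.005,-0.002,0.01,0,0.07,0.005,-0.002,0.025,0,0.07,0.005,-0.002,0.04,0,0.07,0.005,-0.002,0.055,0,0.07,0.005,-0.002,0.07,0,0.07,0.005,-0.002,0.08,0,0.07,0.005,-0.002,0.085,0,0.07,0.005,-0.002,0.085,0,0.07,0.005,-0.002,0.085,0,0.07,0.005,-0.002,0.085,0,0.07]}}

```text
time_s: 5.55
ee_pos: [492.4, 209.9, 16.1]
tcp_rot: [179.9, -0.0, 90.1]
contact_force: [-0.5, 0.5, 0.4]
width: 0.744
finger_force: 0.0
```

>>> {"method": "apply_moves", "body": {"series": [-0.002,0,0.006,0,0.07,-0.002,0,0.012,0,0.07,-0.002,0,0.0135,0,0.07,-0.002,0,0.0135,0,0.05,-0.002,0,0.0135,0,0.03,-0.002,0,0.0135,0,0.02,-0.002,0,0.0135,0,0.005,-0.002,0,0.0135,0,0.005,-0.002,0,0.0135,0,0.005,-0.002,0,0.0135,0,0.005], "force": 40}}

```text
time_s: 6.8
ee_pos: [491.8, 207.8, 2.0]
tcp_rot: [180.0, -0.0, 90.1]
contact_force: [-0.2, -0.1, -0.1]
width: 0.169
finger_force: 40.0
```

>>> {"method": "apply_moves", "body": {"series": [0,0,-0.005,0,0.005,0,0,-0.015,0,0.005,0,0,-0.035,0,0.005,0,0,-0.065,0,0.005,0,0,-0.1,0,0.005,0,0,-0.14,0,0.005,0,0,-0.18,0,0.005,0,0,-0.21,0,0.005,0,0,-0.23,0,0.005,0,0,-0.24,0,0.005], "force": 40}}

```text
time_s: 8.05
ee_pos: [492.3, 207.9, 244.0]
tcp_rot: [179.8, -0.0, 90.1]
contact_force: [0.7, 0.6, -1.8]
width: 0.168
finger_force: 40.0
```

```bash
python3 - <<'E'
from h import *
np.set_printoptions(precision=1,suppress=True)
s=r.get_state(); print(s["time_s"],s["ee_pos"],s["width"],s["finger_force"],s["contact_force"])
r.get_image("side");r.get_image("top")
for n in("top","side"):
  for l in("grip_ball","hanger_pan"):
    print(n,l,[(np.round(a["position"],1),round(a["score"],2)) for a in r.pinpoint(n,l)[:2]])
p=s["ee_pos"]+[0,0,7]
for l in (p,p+[0,-119,0]): print([proj(n,l) for n in("top","side")])
E
```

```text
8.05 [492.3 207.9 244. ] 0.16826120672138126 39.99974548816681 [ 0.7  0.6 -1.8]
top grip_ball [(array([218.4, 204.2]), 0.44)]
top hanger_pan []
side grip_ball [(array([290.5, 264.3]), 0.51)]
side hanger_pan []
[array([219., 204.]), array([290.3, 265.8])]
[array([264.6, 203.2]), array([306.1, 230.1])]
```

>>> {"method": "apply_moves", "body": {"series": [0,0,0,0,0.005,0,0,0,0,0.005,0,0,0,0,0.005,0,0,0,0,0.005,0,0,0,0,0.005,0,0,0,0,0.005,0,0,0,0,0.005,0,0,0,0,0.005,0,0,0,0,0.005,0,0,0,0,0.005], "force": 20}}

```text
time_s: 9.6
ee_pos: [491.8, 207.7, 241.9]
tcp_rot: [-180.0, 0.0, 90.1]
contact_force: [-0.7, 0.7, -1.2]
width: 0.179
finger_force: 20.0
```

>>> {"method": "apply_moves", "body": {"series": [0,0,0,0,0.005,0,0,0,0,0.005,0,0,0,0,0.005,0,0,0,0,0.005,0,0,0,0,0.005,0,0,0,0,0.005,0,0,0,0,0.005,0,0,0,0,0.005,0,0,0,0,0.005,0,0,0,0,0.005], "force": 10}}

```text
time_s: 10.85
ee_pos: [491.8, 207.7, 241.9]
tcp_rot: [180.0, -0.0, 90.1]
contact_force: [0.1, 0.3, -1.1]
width: 0.178
finger_force: 10.0
```

>>> {"method": "apply_moves", "body": {"series": [0,0,0,0,0.005,0,0,0,0,0.005,0,0,0,0,0.005,0,0,0,0,0.005,0,0,0,0,0.005,0,0,0,0,0.005,0,0,0,0,0.005,0,0,0,0,0.005,0,0,0,0,0.005,0,0,0,0,0.005], "force": 6}}

```text
time_s: 12.1
ee_pos: [491.8, 207.7, 242.0]
tcp_rot: [180.0, -0.0, 90.1]
contact_force: [0.2, -0.2, 0.0]
width: 0.183
finger_force: 6.0
```

>>> {"method": "apply_moves", "body": {"series": [0,0,0,0,0.005,0,0,0,0,0.005,0,0,0,0,0.005,0,0,0,0,0.005,0,0,0,0,0.005,0,0,0,0,0.005,0,0,0,0,0.005,0,0,0,0,0.005,0,0,0,0,0.005,0,0,0,0,0.005], "force": 4}}

```text
time_s: 13.35
ee_pos: [491.8, 207.7, 241.9]
tcp_rot: [180.0, -0.0, 90.1]
contact_force: [-0.0, 0.1, -0.6]
width: 0.185
finger_force: 4.0
```

```bash
python3 - <<'E'
from h import *
np.set_printoptions(precision=1,suppress=True)
s=r.get_state(); print(s["time_s"],s["ee_pos"],s["width"],s["finger_force"],s["contact_force"])
im=save("side","s5.png");
for n in("side",):
  for l in("grip_ball","hanger_pan","pin_end_a","hanger"):
    print(n,l,[(np.round(a["position"],1),round(a["score"],2)) for a in r.pinpoint(n,l)[:2]])
p=s["ee_pos"]+[0,0,7]
for l in (p,p+[0,0,-34],p+[0,0,-119],p+[0,-12,-118],p+[0,12,-118]): print(proj("side",l))
cv2.imwrite('pics/c5.png',cv2.resize(im[225:335,240:340,::-1],None,fx=5,fy=5,interpolation=cv2.INTER_CUBIC))
E
```

```text
13.35 [491.8 207.7 241.9] 0.1848383781245696 3.9999988675117493 [-0.   0.1 -0.6]
side grip_ball [(array([285.8, 266.1]), 0.42)]
side hanger_pan [(array([294. , 279.3]), 0.64)]
side pin_end_a [(array([300.8, 273.5]), 0.43)]
side hanger [(array([290.1, 269.9]), 0.44), (array([289.5, 265.4]), 0.44)]
[290.5 266.1]
[291.1 271. ]
[292.6 282.4]
[294.1 278.7]
[291.  285.8]
```

View pics/c5.png

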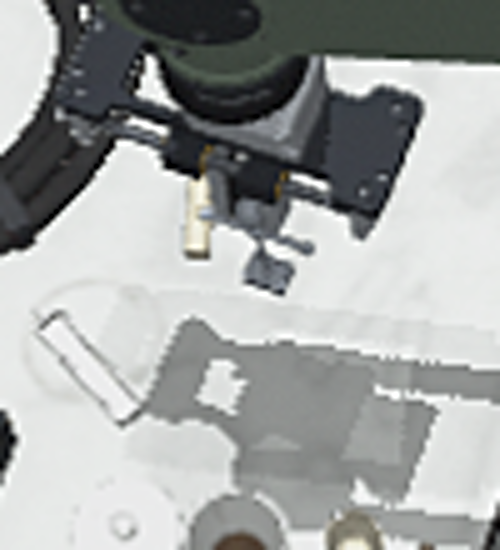

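The side crop shows the hanger nearly plumb. The pan is at (294,279.4), about 0.1 rad short of plumb towards -y, so a small jog comes next.

>>> {"method": "apply_moves", "body": {"series": [0.006,0,0,0,0.005,0,0,0,0,0.005,0.006,0,0,0,0.005,0,0,0,0,0.005,0.004,0,0,0,0.005,0,0,0,0,0.005,0.002,0,0,0,0.005,0,0,0,0,0.005,0,0,0,0,0.005,0,0,0,0,0.005], "force": 4}}

```text
time_s: 14.85
ee_pos: [491.8, 207.7, 242.0]
tcp_rot: [180.0, -0.0, 90.1]
contact_force: [0.5, -0.1, -1.3]
width: 0.185
finger_force: 4.0
```

>>> {"method": "apply_moves", "body": {"series": [0,0,0,0,0.005,0,0,0,0,0.005,0,0,0,0,0.005,0,0,0,0,0.005,0,0,0,0,0.005,0,0,0,0,0.005,0,0,0,0,0.005,0,0,0,0,0.005,0,0,0,0,0.005,0,0,0,0,0.005], "force": 40}}

```text
time_s: 16.1
ee_pos: [491.8, 207.7, 241.9]
tcp_rot: [-180.0, 0.0, 90.1]
contact_force: [0.6, -0.2, -1.2]
width: 0.167
finger_force: 40.0
```

```bash
python3 - <<'E'
from h import *
np.set_printoptions(precision=1,suppress=True)
s=r.get_state(); print(s["time_s"],s["ee_pos"],s["width"],s["finger_force"],s["contact_force"])
im=save("side","s6.png"); r.get_image("top")
for n in("side","top"):
  for l in("grip_ball","hanger_pan","pin_end_a","hanger"):
    print(n,l,[(np.round(a["position"],1),round(a["score"],2)) for a in r.pinpoint(n,l)[:2]])
for q in r.silhouettes("side","hanger")[:1]: print(q["box"],q["score"])
# template shift of pan patch between s5 and s6
a=cv2.imread('pics/s5.png'); t=a[275:285,287:301]; b=im[265:295,275:312,::-1].copy()
u=lambda i:cv2.resize(i,None,fx=8,fy=8,interpolation=cv2.INTER_CUBIC)
R=cv2.matchTemplate(u(b),u(t),cv2.TM_CCOEFF_NORMED); _,v,_,l=cv2.minMaxLoc(R); print("pan shift px",l[0]/8+275-287,l[1]/8+265-275,v)
E
```

```text
16.1 [491.8 207.7 241.9] 0.16714824191398056 39.999720454216 [ 0.6 -0.2 -1.2]
side grip_ball [(array([290.2, 265.8]), 0.66)]
side hanger_pan [(array([292.6, 281.7]), 0.69)]
side pin_end_a [(array([301.4, 274.6]), 0.5)]
side hanger [(array([291.6, 271.2]), 0.47)]
top grip_ball [(array([221.6, 207.4]), 0.55)]
top hanger_pan [(array([231.8, 213. ]), 0.56)]
top pin_end_a [(array([219.2, 206.3]), 0.71), (array([218.9, 216.5]), 0.46)]
top hanger [(array([224.3, 205.4]), 0.51)]
[276.9, 263.3, 304.7, 285.6] 0.7
pan shift px -0.25 0.75 0.959690511226654
```

>>> {"method": "apply_moves", "body": {"series": [-0.015,0.004,-0.015,0.06,0.005,-0.045,0.012,-0.035,0.18,0.005,-0.085,0.02,-0.055,0.31,0.005,-0.13,0.03,-0.07,0.44,0.005,-0.175,0.039,-0.078,0.57,0.005,-0.22,0.049,-0.078,0.7,0.005,-0.265,0.058,-0.078,0.83,0.005,-0.305,0.066,-0.078,0.96,0.005,-0.335,0.073,-0.078,1.08,0.005,-0.355,0.0765,-0.078,1.18,0.005]}}

```text
time_s: 17.9
ee_pos: [569.1, -150.1, 321.1]
tcp_rot: [179.9, -0.0, 22.1]
contact_force: [0.7, -0.3, -1.1]
width: 0.17
finger_force: 40.0
```

>>> {"method": "apply_moves", "body": {"series": [0,0,0,0.09,0.005,0,0,0,0.18,0.005,0,0,0,0.26,0.005,0,0,0,0.31,0.005,0,0,0,0.338,0.005,0,0,0,0.338,0.005,0,0,0,0.338,0.005,0,0,0,0.338,0.005,0,0,0,0.338,0.005,0,0,0,0.338,0.005]}}

```text
time_s: 19.15
ee_pos: [569.0, -147.0, 319.9]
tcp_rot: [-180.0, 0.0, 3.1]
contact_force: [-0.0, -0.1, -1.1]
width: 0.17
finger_force: 40.0
```

```bash
python3 - <<'E'
from h import *
np.set_printoptions(precision=1,suppress=True)
s=r.get_state(); print(s["time_s"],s["ee_pos"],s["tcp_rot"],s["width"],s["finger_force"],s["contact_force"])
im=save("side","s7.png"); it=save("top","t7.png")
for n in("side","top"):
  for l in("grip_ball","hanger_pan","pin_end_a","hanger","notch_line"):
    print(n,l,[(np.round(a["position"],1),round(a["score"],2)) for a in r.pinpoint(n,l)[:2]])
p=s["ee_pos"]
for l in (p+[0,0,6],p+[0,0,-28],p+[0,0,-113],[568.3,-147.4,177]): print([proj(n,l) for n in("side","top")])
c=np.zeros((600,800,3),np.uint8)
c[:600,:400]=cv2.resize(im[130:230,275:341+1,::-1],(400,600),interpolation=cv2.INTER_CUBIC)
c[:600,400:]=cv2.resize(it[130:230,318:384+1,::-1],(400,600),interpolation=cv2.INTER_CUBIC)
cv2.imwrite('pics/c7.png',c)
E
```

```text
19.15 [ 569.  -147.   319.9] [-180.     0.     3.1] 0.17022781514422763 39.99969720840454 [-0.  -0.1 -1.1]
side grip_ball [(array([309.5, 145.2]), 0.58)]
side hanger_pan [(array([344.2, 188.1]), 0.55), (array([311.4, 170.8]), 0.48)]
side pin_end_a [(array([305.1, 154.5]), 0.52)]
side hanger [(array([310.8, 150.2]), 0.68)]
side notch_line [(array([313.3, 173.4]), 0.91)]
top grip_ball [(array([356.6, 165.5]), 0.49)]
top hanger_pan []
top pin_end_a [(array([341.4, 168.2]), 0.51)]
top hanger [(array([356.3, 166.8]), 0.53)]
top notch_line [(array([350.5, 179.6]), 0.86)]
[array([310.5, 145.2]), array([356.7, 165.6])]
[array([310.7, 152.1]), array([355.8, 169. ])]
[array([311.1, 168.1]), array([353.6, 176.5])]
[array([311.5, 173.4]), array([353. , 179.2])]
```

View pics/c7.png

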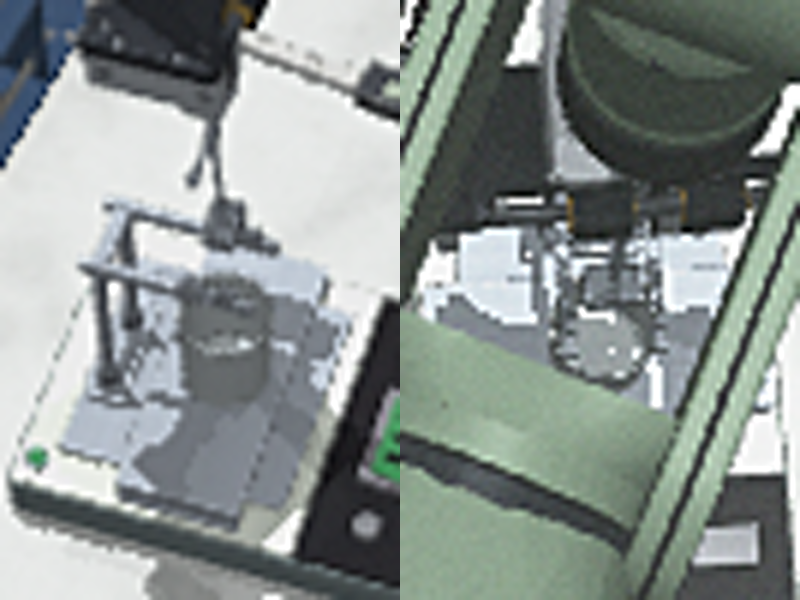

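The side crop shows the hanger plumb over the gantry, and the top crop shows the pan at about (353,177). The notch centre across the prongs still needs a finer check, so I'll overlay the modelled prongs.

```bash
python3 - <<'E'
from h import *
np.set_printoptions(precision=1,suppress=True)
print("net",tri([("side",(313.3,173.4)),("top",(350.5,179.6))]))
yw=np.radians(3.1); ex=np.array([np.cos(yw),np.sin(yw),0]); ey=np.array([-np.sin(yw),np.cos(yw),0])
K=9
def crop(n,f,x0,y0,w,h):
    im=cv2.imread('pics/'+f)[y0:y0+h,x0:x0+w]; im=cv2.resize(im,None,fx=K,fy=K,interpolation=cv2.INTER_CUBIC)
    for N,col in((np.array([568.3,-147.4,177]),(0,0,255)),):
        for sy in(-1,1):
            q=[N+ex*a+ey*sy*b+[0,0,6] for a,b in((-26,18),(-26,24),(60,24),(60,18))]
            pl=np.array([((proj(n,p)-[x0,y0]+.5)*K) for p in q]).astype(int); cv2.polylines(im,[pl],True,col,1)
        cir=np.array([(proj(n,N+[28*np.cos(t),28*np.sin(t),-51])-[x0,y0]+.5)*K for t in np.linspace(0,6.28,40)]).astype(int); cv2.polylines(im,[cir],True,(0,160,0),1)
    return im
a=crop("top","top1.png",330,148,44,56); b=crop("side","side1.png",285,158,44,56)
cv2.imwrite('pics/c8.png',np.hstack([a,b]))
# profile of top image rows through prongs (columns 335-370)
g=cv2.cvtColor(cv2.imread('pics/top1.png'),cv2.COLOR_BGR2GRAY)
for v in(170,173,176,184,188): print(v,g[v,338:368])
E
```

```text
net (array([ 561.3, -139.4,  193. ]), [2.4, 2.4])
170 [137 159 161 147 127 159 221 252  91 162 162 156 156 156 151 159 137 145
 255 253 251 204 237 209 242 236 237 235 239 236]
173 [140 128 127 137 254 247 180 248 239 254 253 254 254 255 255 157 135 251
 253 246 247 181 206 207 241 238 236 238 237 240]
176 [197 207 128 118 226 250 133 205 203 178 100 109 107 114 118 115 115 110
  80 120 255 168 173 168 248 241 237 239 239 239]
184 [239 242 252 160 144 114  75 169 255 240 248 244 244 242 245 252 179 166
 160 227 107 107  87  72 180 246 241 241 240 240]
188 [240 242 251 131 150  91 156 254 255 251 247 243 244 243 244 250 175 183
 165 252 178  85  90 116 133 245 240 237 239 239]
```

View pics/c8.png

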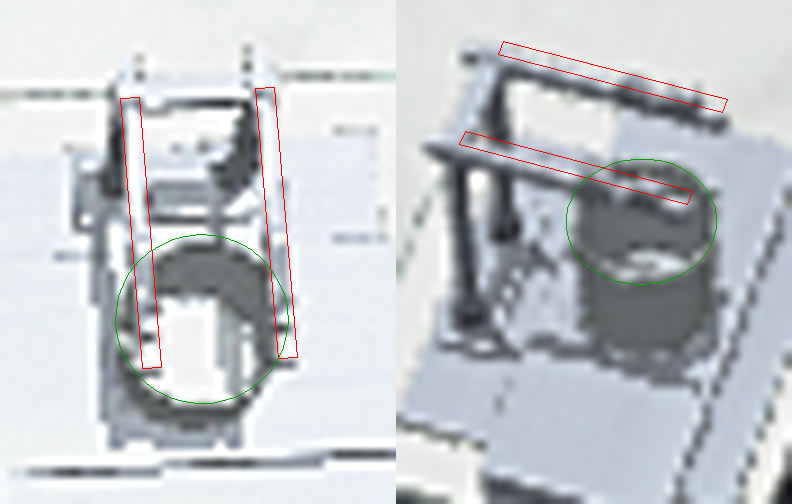

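The overlay lines up with the prongs in both views to within about 1 px: in the top view the right prong is at column 360, the left at 345 and the ends at rows 187–188. I'll use (568.3, −147.4) and lower in stages.

>>> {"method": "apply_moves", "body": {"series": [-0.001,0,0.01,0,0.005,-0.001,0,0.02,0,0.005,-0.001,0,0.03,0,0.005,-0.001,0,0.04,0,0.005,-0.001,0,0.05,0,0.005,-0.001,0,0.06,0,0.005,-0.001,0,0.07,0,0.005,-0.001,0,0.076,0,0.005,-0.001,0,0.08,0,0.005,-0.001,0,0.08,0,0.005]}}

```text
time_s: 21.0
ee_pos: [568.0, -147.1, 239.8]
tcp_rot: [-180.0, 0.0, 3.1]
contact_force: [1.0, 1.0, -0.6]
width: 0.171
finger_force: 40.0
```

```bash
python3 - <<'E'
from h import *
np.set_printoptions(precision=1,suppress=True)
s=r.get_state(); print(s["time_s"],s["ee_pos"],s["tcp_rot"],s["width"],s["finger_force"],s["contact_force"])
im=save("side","s9.png"); it=save("top","t9.png")
for n in("side","top"):
  for l in("grip_ball","hanger_pan","pin_end_a","hanger","beaker"):
    print(n,l,[(np.round(a["position"],1),round(a["score"],2)) for a in r.pinpoint(n,l)[:2]])
p=s["ee_pos"]
for l in (p+[0,0,6],p+[0,0,-28],p+[0,0,-113],p+[-1.7,31,-28],p+[1.7,-31,-28]): print([proj(n,l) for n in("side","top")])
c=np.hstack([cv2.resize(i[148:203,a:a+44],(396,495),interpolation=cv2.INTER_CUBIC) for i,a in((it,330),(im,285))])
cv2.imwrite('pics/c9.png',c[:,:,::-1])
E
```

```text
21.0 [ 568.  -147.1  239.8] [-180.     0.     3.1] 0.17101690589914162 39.99966323375702 [ 1.   1.  -0.6]
side grip_ball []
side hanger_pan [(array([312.6, 180.4]), 0.58)]
side pin_end_a [(array([306.8, 172.8]), 0.62), (array([313.1, 180. ]), 0.44)]
side hanger [(array([311.1, 168.6]), 0.42)]
side beaker [(array([314.6, 172.8]), 0.75), (array([311. , 190.8]), 0.69)]
top grip_ball [(array([356.5, 174.5]), 0.54)]
top hanger_pan [(array([347.9, 186. ]), 0.44)]
top pin_end_a [(array([344.2, 179.3]), 0.42)]
top hanger [(array([355.9, 173.9]), 0.66), (array([355.1, 174.3]), 0.2)]
top beaker [(array([351.4, 187.4]), 0.71)]
[array([311.3, 161. ]), array([354.6, 173.6])]
[array([311.4, 167.3]), array([353.7, 176.5])]
[array([311.8, 182.1]), array([351.9, 183. ])]
[array([308.4, 175. ]), array([342.3, 177.3])]
[array([314.4, 159.8]), array([365.2, 175.7])]
```

View pics/c9.png

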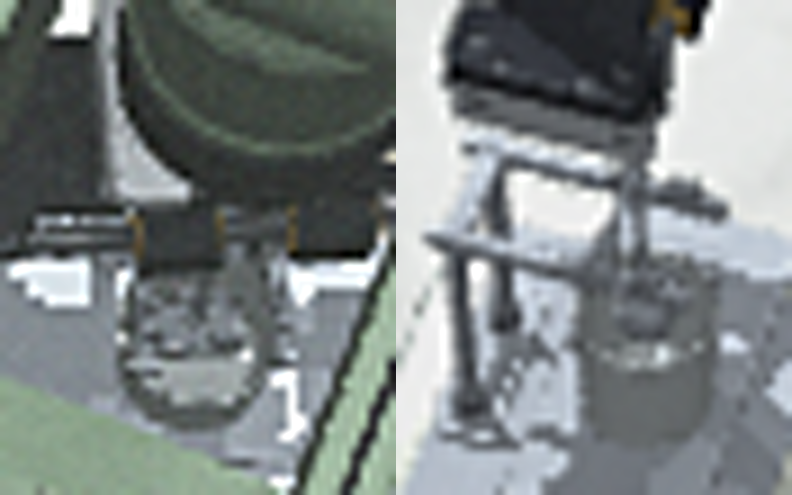

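The side crop shows the pan at (311.7,182.5), as predicted for plumb and centred over the beaker, and the top crop agrees. I'll lower further.

>>> {"method": "apply_moves", "body": {"series": [0,0,0.004,0,0.005,0,0,0.008,0,0.005,0,0,0.012,0,0.005,0,0,0.016,0,0.005,0,0,0.02,0,0.005,0,0,0.023,0,0.005,0,0,0.026,0,0.005,0,0,0.027,0,0.005,0,0,0.027,0,0.005,0,0,0.027,0,0.005]}}

```text
time_s: 22.85
ee_pos: [568.1, -147.2, 213.1]
tcp_rot: [180.0, -0.0, 3.1]
contact_force: [-0.8, -0.1, -0.9]
width: 0.169
finger_force: 40.0
```

>>> {"method": "apply_moves", "body": {"series": [0,0,0.001,0,0.005,0,0,0.002,0,0.005,0,0,0.003,0,0.005,0,0,0.004,0,0.005,0,0,0.005,0,0.005,0,0,0.005,0,0.005,0,0,0.005,0,0.005,0,0,0.005,0,0.005,0,0,0.005,0,0.005,0,0,0.005,0,0.005]}}

```text
time_s: 24.1
ee_pos: [568.1, -147.2, 208.0]
tcp_rot: [180.0, -0.0, 3.1]
contact_force: [-0.4, 0.2, -1.4]
width: 0.168
finger_force: 40.0
```

```bash
python3 - <<'E'
from h import *
np.set_printoptions(precision=1,suppress=True)
s=r.get_state(); print(s["time_s"],s["ee_pos"],s["tcp_rot"],s["width"],s["finger_force"],s["contact_force"],s["torque"])
im=save("side","s10.png"); it=save("top","t10.png")
for n in("side","top"):
  for l in("grip_ball","hanger_pan","pin_end_a","hanger","beaker"):
    print(n,l,[(np.round(a["position"],1),round(a["score"],2)) for a in r.pinpoint(n,l)[:2]])
p=s["ee_pos"]
for l in (p+[0,0,6],p+[0,0,-28],p+[0,0,-113],p+[-1.7,31,-28],p+[1.7,-31,-28]): print([proj(n,l) for n in("side","top")])
c=np.hstack([cv2.resize(i[148:203,a:a+44],(396,495),interpolation=cv2.INTER_CUBIC) for i,a in((it,330),(im,285))])
cv2.imwrite('pics/c10.png',c[:,:,::-1])
E
```

```text
24.1 [ 568.1 -147.2  208. ] [180.   -0.    3.1] 0.16776455447275798 39.99967038631439 [-0.4  0.2 -1.4] [-0. -0.  0.]
side grip_ball [(array([309.4, 166.3]), 0.53)]
side hanger_pan [(array([311.7, 187.4]), 0.65), (array([309.9, 172.5]), 0.22)]
side pin_end_a [(array([308.9, 176.9]), 0.59)]
side hanger [(array([310.7, 172.7]), 0.51)]
side beaker [(array([311.3, 190.7]), 0.56)]
top grip_ball [(array([354.5, 177.2]), 0.54)]
top hanger_pan [(array([350.9, 185.4]), 0.5), (array([351.4, 179.6]), 0.29)]
top pin_end_a [(array([339.4, 180.7]), 0.52)]
top hanger [(array([350.6, 175.1]), 0.65), (array([353.3, 175.8]), 0.55)]
top beaker [(array([350.4, 187.2]), 0.57)]
[array([311.4, 166.9]), array([353.8, 176.3])]
[array([311.6, 173. ]), array([353., 179.])]
[array([311.9, 187.2]), array([351.2, 185.2])]
[array([308.6, 180.5]), array([341.9, 179.8])]
[array([314.5, 165.5]), array([364.1, 178.2])]
```

View pics/c10.png

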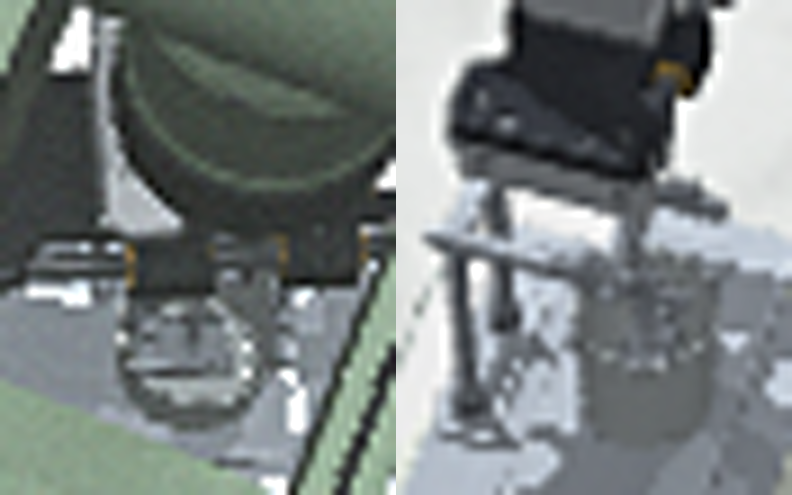

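The side crop shows the pin at prong level and the pan at (311.7,187.4) inside the beaker, with no contact force. I'll creep down until the force rises.

>>> {"method": "apply_moves", "body": {"series": [0,0,0.0005,0,0.005,0,0,0.001,0,0.005,0,0,0.0015,0,0.005,0,0,0.002,0,0.005,0,0,0.002,0,0.005,0,0,0.002,0,0.005,0,0,0.002,0,0.005,0,0,0.002,0,0.005,0,0,0.002,0,0.005,0,0,0.002,0,0.005]}}

```text
time_s: 25.95
ee_pos: [568.0, -147.2, 206.0]
tcp_rot: [180.0, -0.0, 3.1]
contact_force: [-0.1, -0.8, -0.1]
width: 0.17
finger_force: 40.0
```

>>> {"method": "apply_moves", "body": {"series": [0,0,0.0005,0,0.005,0,0,0.001,0,0.005,0,0,0.0015,0,0.005,0,0,0.0015,0,0.005,0,0,0.0015,0,0.005,0,0,0.0015,0,0.005,0,0,0.0015,0,0.005,0,0,0.0015,0,0.005,0,0,0.0015,0,0.005,0,0,0.0015,0,0.005]}}

```text
time_s: 27.2
ee_pos: [568.0, -147.2, 204.5]
tcp_rot: [180.0, -0.0, 3.1]
contact_force: [-2.0, -0.2, 4.1]
width: 0.169
finger_force: 40.0
```

```bash
python3 - <<'E'
from h import *
for i in range(6):
    r.get_image("side"); s=r.get_state(); print(np.round(s["contact_force"],1),np.round(s["ee_pos"],1),np.round(s["torque"],2),round(s["width"],3))
E
```

```text
[-0.8  0.1  3. ] [ 568.  -147.2  204.5] [-0.21  0.31  0.02] 0.167
[-2.2 -1.3  3.5] [ 568.  -147.2  204.5] [-0.15  0.23 -0.04] 0.17
[-1.7 -0.3  2.3] [ 568.  -147.2  204.5] [-0.14  0.3   0.05] 0.167
[-1.5  0.1  2.7] [ 568.  -147.2  204.5] [-0.13  0.25 -0.01] 0.167
[-0.8 -0.3  2.9] [ 568.  -147.2  204.5] [-0.14  0.28 -0.01] 0.168
[-0.7  0.4  3.4] [ 568.  -147.2  204.4] [-0.18  0.34 -0.04] 0.166
```

Contact is about 4 N upward at the expected height (TCP 204.5, so pin ≈ 177). I'll ease the grip so it settles, then open.

>>> {"method": "apply_moves", "body": {"series": [0,0,0,0,0.005,-0.0005,0,0,0,0.005,-0.0005,0,0,0,0.005,-0.0005,0,0,0,0.005,-0.0005,0,0,0,0.005,-0.0005,0,0,0,0.005,-0.0005,0,0,0,0.005,-0.0005,0,0,0,0.005,-0.0005,0,0,0,0.005,-0.0005,0,0,0,0.005], "force": 4}}

```text
time_s: 28.75
ee_pos: [567.5, -147.2, 204.5]
tcp_rot: [-180.0, -0.0, 3.1]
contact_force: [-0.9, -0.4, 2.1]
width: 0.186
finger_force: 4.0
```

```bash
python3 - <<'E'
from h import *
for i in range(5):
    r.get_image("side"); s=r.get_state(); print(np.round(s["contact_force"],1),np.round(s["ee_pos"],1),np.round(s["torque"],2),round(s["width"],3))
for l in("grip_ball","hanger_pan","pin_end_a","hanger"):
    print(l,[(np.round(a["position"],1),round(a["score"],2)) for a in r.pinpoint("side",l)[:2]])
N=np.array([568.3,-147.4,177])
for l in (N+[0,0,34],N+[0,0,-85],N+[-1.7,31,0],N): print(proj("side",l))
E
```

```text
[ 0.1 -0.5  2.2] [ 567.5 -147.2  204.5] [-0.02 -0.08 -0.02] 0.182
[0.4 0.5 2.1] [ 567.6 -147.2  204.5] [ 0.05 -0.07 -0.  ] 0.184
[ 0.1 -0.5  2.6] [ 567.5 -147.2  204.5] [-0.02 -0.09  0.  ] 0.182
[0.2 0.3 2.5] [ 567.6 -147.1  204.5] [-0.   -0.03 -0.03] 0.185
[ 1.1 -0.1  2.7] [ 567.5 -147.2  204.5] [-0.06 -0.06  0.06] 0.185
grip_ball [(array([307. , 166.6]), 0.47)]
hanger_pan [(array([311.6, 186.4]), 0.37)]
pin_end_a [(array([308. , 180.2]), 0.38), (array([312.5, 172.1]), 0.2)]
hanger [(array([254. , 298.5]), 0.68), (array([311.7, 175.9]), 0.47)]
[311.37971661 167.36328092]
[311.91280953 187.61161213]
[308.55591021 180.98119558]
[311.53865224 173.41064949]
```

>>> {"method": "apply_moves", "body": {"series": [0,0,0,0,0.018,0,0,0,0,0.02,0,0,0,0,0.022,0,0,0,0,0.026,0,0,0,0,0.032,0,0,0,0,0.04,0,0,0,0,0.045,0,0,0,0,0.045,0,0,0,0,0.045,0,0,0,0,0.045], "force": 4}}

```text
time_s: 30.45
ee_pos: [567.5, -147.2, 204.5]
tcp_rot: [180.0, 0.0, 3.1]
contact_force: [-0.0, -1.2, -0.3]
width: 0.479
finger_force: 0.0
```

```bash
python3 - <<'E'
from h import *
np.set_printoptions(precision=1,suppress=True)
s=r.get_state(); print(s["time_s"],s["ee_pos"],s["width"],s["finger_force"],s["contact_force"])
im=save("side","s11.png"); it=save("top","t11.png")
for n in("side","top"):
  for l in("grip_ball","hanger_pan","pin_end_a","hanger","beaker"):
    print(n,l,[(np.round(a["position"],1),round(a["score"],2)) for a in r.pinpoint(n,l)[:2]])
c=np.hstack([cv2.resize(i[148:203,a:a+44],(396,495),interpolation=cv2.INTER_CUBIC) for i,a in((it,330),(im,285))])
cv2.imwrite('pics/c11.png',c[:,:,::-1])
E
```

```text
30.45 [ 567.5 -147.2  204.5] 0.47925589588038625 0.0 [-0.  -1.2 -0.3]
side grip_ball [(array([309.7, 166.1]), 0.59)]
side hanger_pan [(array([305.2, 180.2]), 0.58), (array([310.6, 187.2]), 0.52)]
side pin_end_a [(array([309.5, 182.3]), 0.61)]
side hanger [(array([310.7, 173.2]), 0.44)]
side beaker [(array([311.4, 190.6]), 0.61), (array([254.7, 293.8]), 0.52)]
top grip_ball [(array([353.7, 177.3]), 0.46)]
top hanger_pan [(array([373.1, 220.3]), 0.56), (array([348.1, 188.9]), 0.47)]
top pin_end_a [(array([339.1, 180.1]), 0.66), (array([210. , 247.8]), 0.47)]
top hanger [(array([351.8, 179. ]), 0.66)]
top beaker [(array([352.2, 189.7]), 0.65)]
```

View pics/c11.png

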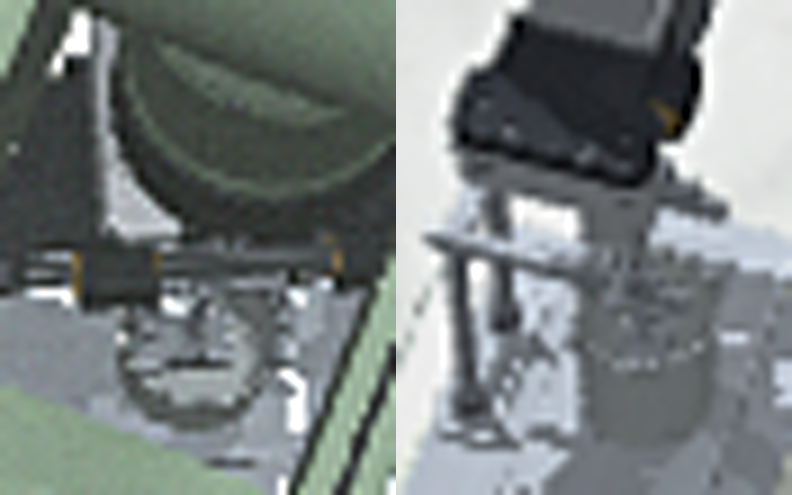

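The hanger hangs free: finger force is 0 and the pan sits inside the beaker at about (311,187). I'll raise the hand, check, and go over the tare key.

>>> {"method": "apply_moves", "body": {"series": [0,0,-0.01,0,0.045,0,0,-0.025,0,0.045,0,0,-0.045,0,0.045,0,0,-0.06,0,0.045,0,0,-0.07,0,0.045,-0.03,0.017,-0.07,0,0.045,-0.06,0.034,-0.07,0,0.02,-0.09,0.05,-0.07,0,0,-0.105,0.058,-0.07,0,0,-0.105,0.058,-0.07,0,0]}}

```text
time_s: 32.3
ee_pos: [465.6, -211.2, 274.7]
tcp_rot: [-180.0, -0.0, 3.0]
contact_force: [0.3, -0.2, 0.3]
width: 0.094
finger_force: 0.0
```

```bash
python3 - <<'E'
from h import *
np.set_printoptions(precision=1,suppress=True)
s=r.get_state(); print(s["time_s"],s["ee_pos"],s["width"],s["finger_force"],s["contact_force"])
im=save("side","s12.png"); it=save("top","t12.png")
for n in("side","top"):
  for l in("grip_ball","hanger_pan","pin_end_a","hanger","beaker","tare_key_top"):
    print(n,l,[(np.round(a["position"],1),round(a["score"],2)) for a in r.pinpoint(n,l)[:2]])
N=np.array([568.3,-147.4,177])
for l in (N+[0,0,34],N+[0,0,-85],N+[-1.7,31,0],N,N+[0,0,-113],[465.6,-211,55]): print([proj(n,l) for n in("side","top")])
E
```

```text
32.3 [ 465.6 -211.2  274.7] 0.09426173532845585 0.0 [ 0.3 -0.2  0.3]
side grip_ball [(array([309.7, 168.7]), 0.67)]
side hanger_pan [(array([306.9, 180.8]), 0.72), (array([312. , 185.6]), 0.41)]
side pin_end_a [(array([303.9, 178.7]), 0.66)]
side hanger [(array([312.7, 171.8]), 0.45)]
side beaker [(array([311.4, 189.3]), 0.67)]
side tare_key_top [(array([343.2, 185.1]), 0.57)]
top grip_ball [(array([352.3, 177.8]), 0.52)]
top hanger_pan [(array([350.1, 189.9]), 0.49)]
top pin_end_a [(array([344. , 176.5]), 0.71), (array([350.9, 189.3]), 0.66)]
top hanger [(array([353.1, 177.6]), 0.52)]
top beaker [(array([352.1, 190.4]), 0.5)]
top tare_key_top [(array([373.5, 223. ]), 0.61)]
[array([311.4, 167.4]), array([353.8, 176.4])]
[array([311.9, 187.6]), array([351.3, 185.3])]
[array([308.6, 181. ]), array([342., 180.])]
[array([311.5, 173.4]), array([353. , 179.2])]
[array([312., 192.]), array([350.7, 187.1])]
[array([346. , 187.8]), array([372.2, 220.3])]
```

>>> {"method": "apply_moves", "body": {"series": [0,0,0.015,0,0,0,0,0.04,0,0,0,0,0.07,0,0,0,0,0.1,0,0,0,0,0.13,0,0,0,0,0.16,0,0,0,0,0.185,0,0,0,0,0.2,0,0,0,0,0.21,0,0,0,0,0.21,0,0]}}

```text
time_s: 34.25
ee_pos: [465.6, -210.7, 64.0]
tcp_rot: [-180.0, 0.0, 3.1]
contact_force: [0.7, 0.2, -0.2]
width: 0.002
finger_force: 0.0
```

>>> {"method": "apply_moves", "body": {"series": [0,0,0.003,0,0,0,0,0.006,0,0,0,0,0.009,0,0,0,0,0.011,0,0,0,0,0.013,0,0,0,0,0.014,0,0,0,0,0.015,0,0,0,0,0.015,0,0,0,0,0.015,0,0,0,0,0.015,0,0]}}

```text
time_s: 35.5
ee_pos: [466.1, -211.0, 50.2]
tcp_rot: [180.0, -0.0, 3.1]
contact_force: [-1.0, 0.6, 6.4]
width: 0.002
finger_force: 3.3
```

>>> {"method": "apply_moves", "body": {"series": [0,0,0.0005,0,0,0,0,0.001,0,0,0,0,0.001,0,0,0,0,0.001,0,0,0,0,0.001,0,0,0,0,-0.003,0,0,0,0,-0.01,0,0,0,0,-0.03,0,0,0,0,-0.06,0,0,0,0,-0.09,0,0]}}

```text
time_s: 36.75
ee_pos: [465.2, -210.4, 139.6]
tcp_rot: [-179.9, 0.1, 3.1]
contact_force: [-0.2, 0.3, -0.2]
width: 0.001
finger_force: 0.0
```

>>> {"method": "apply_moves", "body": {"series": [0,0,-0.02,0,0,0,0,-0.04,0,0,0,0,-0.05,0,0,0,0,-0.05,0,0,0,0,-0.05,0,0,0,0,-0.05,0,0,0,0,-0.05,0,0,0,0,-0.05,0,0,0,0,-0.05,0,0,0,0,-0.05,0,0]}}

```text
time_s: 38.0
ee_pos: [465.9, -210.9, 189.5]
tcp_rot: [180.0, -0.0, 3.1]
contact_force: [-0.9, 0.5, 0.4]
width: 0.004
finger_force: 0.0
```

```bash
python3 - <<'E'
from h import *
np.set_printoptions(precision=1,suppress=True)
s=r.get_state(); print(s["time_s"],s["ee_pos"],s["contact_force"])
r.get_image("side"); r.get_image("top")
for n in("side","top"):
  for l in("grip_ball","hanger_pan","hanger","beaker"):
    print(n,l,[(np.round(a["position"],1),round(a["score"],2)) for a in r.pinpoint(n,l)[:2]])
E
```

```text
38.0 [ 465.9 -210.9  189.5] [-0.9  0.5  0.4]
side grip_ball [(array([311.3, 165.3]), 0.47)]
side hanger_pan [(array([308.9, 187.1]), 0.43)]
side hanger [(array([312.6, 171.9]), 0.41)]
side beaker [(array([309.3, 192.7]), 0.71)]
top grip_ball []
top hanger_pan [(array([347.5, 188.8]), 0.63)]
top hanger [(array([351.5, 177.1]), 0.49)]
top beaker [(array([352.4, 187.2]), 0.47)]
```

```bash
python3 -c "
from bench import r
print(r.job_done())"
```

```text
the job is handed in; nothing more can be done
None
```

I handed the job in at about 38 s: the hanger hangs by its pin in both notches with its pan inside the beaker. The tare key was pressed with about 6 N, then pushed 1 mm further and released, but I never read the key's travel or got the judge's verdict.

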